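# Roll the castor caddy into its parking bay and click it into the roller catch

### The arm

A 6-joint arm with a two-finger parallel gripper is mounted at the origin on a cart in front of the work surface, level with it; the furniture and walls round the work are solid. World frame = base frame: x ahead of the robot, y to its left, z up, the work surface at z = 0. Lengths are in m, angles in degrees, forces in N, time in s.
With the tool pointing down it reaches from about 0.3 to 0.75 m from the base axis. Payload 8.5 kg.
Tool frame: the origin (TCP) lies midway between the tips of the shut fingers; the grasp point (between the pads) lies 19 mm behind it; z points along the fingers, y is the line along which they close (so a half turn about z gives the same grasp; the last joint's range is limited). The gripper opens to 85 mm and grips with 20 to 120 N. Pads are 22 mm wide; open, the fingers measure 114 mm over their backs; the gripper's body (76 mm by 85 mm) begins 54 mm behind the grasp point. The pads swing forward as they close: fully open they stand 13 mm farther back than shut.
Start: joints at [-12.336, 21.807, 74.336, -0, 83.858, -12.336], TCP at [0.55, 0, 0.204] pointing down, gripper open.
Joint ranges: [-178.18, 178.18], [-50.72, 133.34], [12.68, 142.11], [-81.47, 261.47], [9.98, 163.14], [-165.26, 165.26]. Speed limits (degrees/s): [136.94, 136.94, 180, 180, 180, 180].

### API

Orientations are given as a 3x3 rotation matrix whose columns are the frame's x, y, z axes.
In Python, from station import sensors, cams, env gives the robot as it stands. The module is installed in compiled form; this text tells all that it offers.
- The arm moves only by the tool arm_command, never from a script. Its arguments are lists of equal length, an entry for each row: "delta_rot": the turn, a rotation vector about the tool's x, y, z each as a share of 5 degrees, from -1 to 1, a list of three; "offset": the shift along the tool's x, y, z each as a share of 30 mm, from -1 to 1, a list of three; "hand": the closure, from 0 (fully open) to 1 (shut). A call has 1 to 5 rows; each row shifts and turns the commanded pose from where the row before left it, along the tool's axes as they then stand; what a row does not reach is not made up. A row lasts 1/12 s, in which the tool goes at most 41.7 mm and 7.16 degrees, less where a joint would pass 70% of its speed; a pose out of reach is approached as far as the arm can. A call with a number of a shift or a turn outside -1 to 1 is refused whole. A call with a gripper value outside its range is refused whole. The fingers move at their own pace and stop on an object; the grip force is fixed at half the most. Time passes only in rows, so rows that do not move let the fingers close. It gives the time, the measured TCP pose, the force, the opening and the grip force at its end, in the units of the state.
- sensors.observe(): the state, without advancing time (a new reading comes with each control period).
- cams.get_image(name): name is "scene" or "side" or "wrist"; returns a dict with "img" (480x640x3 uint8, blue, green, red), "fx", "fy", "cx", "cy" (pixels), "dist_coeffs" ([k1, k2, p1, p2, k3] as OpenCV has them; the pictures are not rectified), "extrinsics" (4x4, takes a point from world to camera coordinates); the wrist camera has in their place "mount" (4x4, takes a point from camera to tool coordinates, whose origin is the TCP and whose axes are the flange's). Camera axes: x right, y up, looking along -z (the intrinsics and any distortion apply to the point x, -y, -z); pixel columns grow to the right and rows downward; lengths in m; the calibration is good to about 2 mm. A picture is of the moment at which its call begins: read the wrist's pose just before it. There is no depth.
- env.hand_in(): hands the job in; it is judged then, once.
The state is a dict: "time": time; "q": joint angles; "dq": joint speeds; "effort": joint torques, N m; "tool_pos": TCP position; "tcp_rot": TCP orientation; "wrist_force": force on the tool from outside, world axes, zero at the start; "wrist_torque": the same for the moment, N m; "finger_gap": finger opening in m; "grip_force": force on a finger pad.
Only numpy, scipy, OpenCV 4.12 (cv2) and the standard library are available. Lean on these libraries where they do the work, as an engineer would, in place of code of your own. Each camera call takes 0.05 s, during which the arm holds its last target. There are 200 camera calls.

### The job

The specimen caddy stands with its two front swivel castors kicked round: roll it ahead, still clear of the parking bay, until both castors trail. Then steer it nose first between the bay's rails and press it gently home until its ball strike snaps in between the sprung rollers of the catch, and let go. Do not lift the caddy or ram the bay, keep both weights standing on the deck, and leave the multimeter where it lies.

Things in the scene. Friction and masses are not known exactly. Their poses are not given: they have to be found in the camera images.
- caddy: grey steel specimen caddy, about 0.6 kg plus a 0.3 kg load. Origin on the worktop under mid deck; x ahead to the nose. Deck 150 (x) by 104 mm, 41 mm up, rim to 52 mm; round corner bumpers 20 mm across centred at x +-68, y +-48 mm. The rear wheels (28 mm, x = -55, y +-36 mm) are fixed and roll only along x; the front castors swivel freely on pins at x = 62, y +-34 mm, trail 13 mm.
- bar (a point): middle of the push bar's black grip sleeve at the rear of the caddy: the bar runs along the caddy's y, 80 mm above the worktop and 88 mm behind the caddy's origin; sleeve 14 mm thick and 54 mm long, free to pinch from above with a finger in front and one behind. Axes as the caddy's.
- strike (a point): centre of the steel ball strike (16 mm ball on a 9 mm neck) that stands out from the caddy's nose, 100 mm ahead of the caddy's origin and 44 mm up. Axes as the caddy's.
- axle_left (a point): wheel centre of the left (+y) front castor, 13 mm from its swivel pin (pin at caddy x = 62, y = +34 mm) and 14 mm up. When the castor trails, this point lies at caddy x = 49 mm, y = +34 mm.
- axle_right (a point): wheel centre of the right (-y) front castor, 13 mm from its swivel pin (pin at caddy x = 62, y = -34 mm) and 14 mm up. When the castor trails, this point lies at caddy x = 49 mm, y = -34 mm.
- dock: parking bay screwed down: two steel rails 58 mm high, inner faces 121 mm apart (2.5 mm play each side of the caddy's bumpers), no floor plate. Origin on the worktop, midway between the rails, nominally under the middle of the parked caddy; x points into the bay. Rails parallel from x = -102 to 150 mm; flared lips reach back to x = -149 mm, 164 mm apart there. At its end a roller catch.
- mouth (a point): middle of the bay's open mouth, 149 mm before the bay's origin, at ball height (44 mm). Axes as the bay's.
- roller_left (a joint): left sprung roller of the catch, m it is pushed outward: 0 free, about 0.002 resting on the neck, 0.0055 as the ball passes (0.8 N/mm). The catch can be slid on its profile: rollers 44 mm up, anywhere from dock x = 57 to 122 mm, so the caddy's home is at dock x = -34 to 32 mm: find it by feel. 4 to 7 N forces the ball through; it snaps on and meets a hard stop 10 mm past the rollers.
- roller_right (a joint): right roller of the catch, the same: metres pushed outward from its free place.
- weight_200: brass cylinder weight 32 mm across, 28 mm high, standing loose on the deck near the left side; origin under its middle.
- weight_knob: small knobbed brass weight 25 mm across, 34 mm high, standing loose on the deck at the left front; origin under its middle.
- multimeter: dark hand-held multimeter 155 x 76 x 47 mm lying beyond the lane, loose; origin under its middle.
Not all that is in view belongs to the job. Leave any blue, green or turquoise look-alike of the weight_200 alone.

How it is judged (in metres and radians):
On the way:
1. still outside the bay, the caddy has been pushed until both front castors trail (x of each of axle_left, axle_right in the frame of caddy below 0.0505 m and x of strike in the frame of dock below -0.147 m), for 0.2 s.
At the end, for the whole second after the job is handed in: Caddy at rest in the bay, nose in, within 0.06 rad, 37 mm along and 6 mm across of the bay's origin, ball strike past the rollers and both rollers resting on its neck (each 0.3 to 3.9 mm out); both weights upright (0.2 rad) on the deck (x of caddy in the frame of dock between -0.037 and 0.035 m and angle between the x axis of caddy and the x axis of dock, either way round below 0.06 rad and y of caddy in the frame of dock between -0.006 and 0.006 m and angle between caddy's own z axis and vertical below 0.05 rad and value of joint roller_left between 0.0003 and 0.0039 m and value of joint roller_right between 0.0003 and 0.0039 m and linear speed of caddy below 0.01 m/s and angle between each of weight_200, weight_knob's own z axis and vertical below 0.2 rad and x of weight_200 in the frame of caddy between -0.08 and 0.08 m and y of weight_200 in the frame of caddy between -0.055 and 0.055 m and height (world z) of each of weight_200, weight_knob above 0.03 m and x of weight_knob in the frame of caddy between -0.08 and 0.08 m and y of weight_knob in the frame of caddy between -0.055 and 0.055 m); the robot touches nothing.
It fails at once if the caddy is rammed into the bay: more than 25 N of contact force between them (contact force between caddy and dock above 25 N).
It fails at once if the caddy is lifted off its wheels (12 mm) or tipped (0.2 rad) (height (world z) of caddy above 0.012 m or angle between caddy's own z axis and vertical above 0.2 rad).
It fails at once if a piece of the load is upset (0.6 rad) (angle between any of weight_200, weight_knob's own z axis and vertical above 0.6 rad).
It fails at once if the multimeter is pushed away (20 mm) (distance of multimeter from where it was at the start of the episode above 0.02 m).
It also fails if it takes over 70 s, if anything falls off the work surface, if the arm or the gripper's body presses on something with over 40 N, if the wrist force passes 120 N, or if a joint passes its speed limit or range.

## Working session

There is one attempt and no reset: what is moved stays moved. The work goes in short steps, Python scripts to look and compute and a tool call to move; the robot and the scene stay as the last step left them, time stands still between calls to the robot, and variables do not carry over. Pictures are saved under pics/ and viewed, at most 10 in all, crops included, and the job is handed in when it is done.

Besides the shell and the picture viewer there is one more tool, called after "Call:" as name(argument=value, ...) on one line, values as JSON. arm_command: Moves the arm, as the interface text tells. Shift numbers are shares of 30 mm and turn numbers shares of 5 degrees, none past 1 either way. Its arguments: {"type":"object","properties":{"delta_rot":{"type":"array"},"offset":{"type":"array"},"hand":{"type":"array"}},"required":["delta_rot","offset","hand"]}

```bash
mkdir -p pics
cat > h.py <<'E'
import numpy as np, cv2
from station import sensors, cams, env
def grab(n,fn=None):
    s=sensors.observe(); d=cams.get_image(n)
    if n=='wrist':
        T=np.eye(4);T[:3,:3]=np.array(s['tcp_rot']);T[:3,3]=s['tool_pos']
        c2w=T@np.array(d['mount'])
    else: c2w=np.linalg.inv(np.array(d['extrinsics']))
    d['c2w']=c2w; d['img']=np.array(d['img'])
    if fn: cv2.imwrite('pics/'+fn,d['img']); np.savez('pics/'+fn+'.npz',img=d['img'],c2w=c2w,K=[d['fx'],d['fy'],d['cx'],d['cy']],dist=d['dist_coeffs'])
    return d
def load(fn):
    z=np.load('pics/'+fn+'.npz'); f=z['K']
    return dict(c2w=z['c2w'],fx=f[0],fy=f[1],cx=f[2],cy=f[3],dist_coeffs=z['dist'],img=z['img'])
def K(d): return np.array([[d['fx'],0,d['cx']],[0,d['fy'],d['cy']],[0,0,1.]])
def pix2w(d,uv,z):
    p=cv2.undistortPoints(np.array(uv,float).reshape(-1,1,2),K(d),np.array(d['dist_coeffs'],float)).reshape(-1,2)
    r=np.c_[p[:,0],-p[:,1],-np.ones(len(p))]@d['c2w'][:3,:3].T; o=d['c2w'][:3,3]
    return o+r*((np.broadcast_to(z,len(p))-o[2])/r[:,2])[:,None]
def w2pix(d,P):
    P=np.atleast_2d(P); w=np.linalg.inv(d['c2w']); c=P@w[:3,:3].T+w[:3,3]
    return cv2.projectPoints(c*[1,-1,-1],np.zeros(3),np.zeros(3),K(d),np.array(d['dist_coeffs'],float))[0].reshape(-1,2)
E
python3 - <<'E'
from h import *
for n in ('scene','side','wrist'): 
    d=grab(n,n+'0.png'); print(n,d['c2w'][:3,3],-d['c2w'][:3,2])
s=sensors.observe(); print(s)
E
```

```text
scene [-0.15148568  0.85682417  0.63665614] [ 0.55955641 -0.68618551 -0.46480757]
side [0.51602735 0.81601154 0.70648126] [-0.00223011 -0.78760222 -0.61617999]
wrist [0.55009055 0.0833865  0.37386933] [ 2.86046118e-04 -3.21264071e-01 -9.46989607e-01]
{'time': 0.15, 'q': array([-1.23355159e+01,  2.18336069e+01,  7.43691533e+01, -4.81091591e-04,
        8.38562069e+01, -1.23365151e+01]), 'dq': array([-0.10675729, -0.13989723, -0.07412379,  0.0440527 ,  0.0319579 ,
        0.01715928]), 'effort': array([ 1.94521621e-03, -4.48624384e+01, -2.31344014e+01, -1.86937300e-04,
        3.77541786e-03, -1.65174959e-05]), 'tool_pos': array([5.49781067e-01, 4.56574586e-05, 2.03772820e-01]), 'tcp_rot': array([[-1.82339474e-05,  9.99999493e-01, -1.00719293e-03],
       [ 9.99999977e-01,  1.84471912e-05,  2.11711973e-04],
       [ 2.11730445e-04, -1.00718905e-03, -9.99999470e-01]]), 'wrist_force': array([ 0.24053361, -0.48830342, -0.68776122]), 'wrist_torque': array([ 0.00486764,  0.01912105, -0.04673979]), 'grip_force': 0.0, 'finger_gap': 0.08549089236134914}
```

View pics/scene0.png

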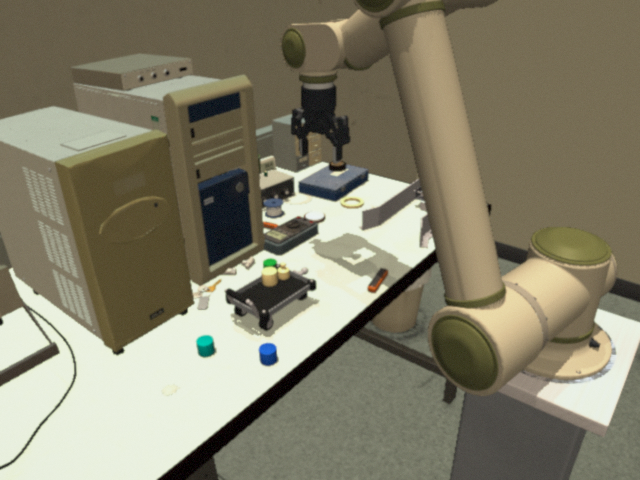

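View pics/side0.png

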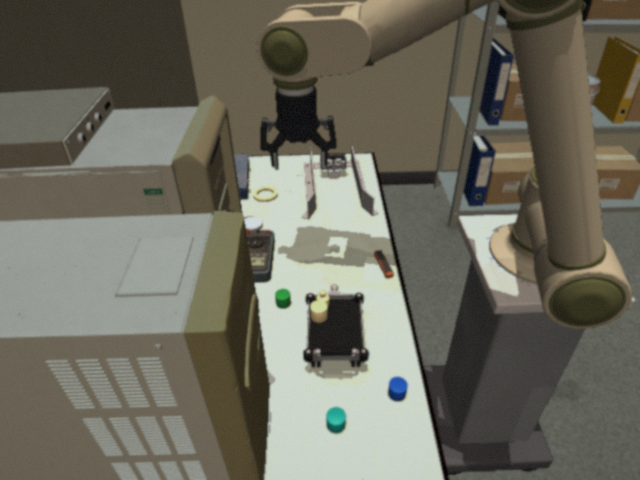

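View pics/wrist0.png

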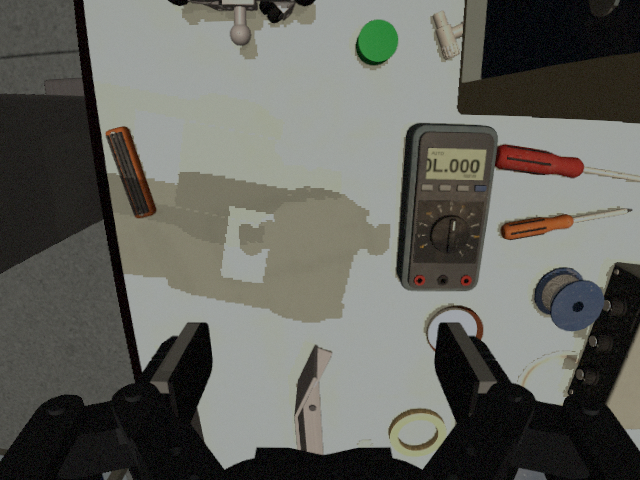

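The scene view shows the caddy at about (270,293), the dock far off at about (400,205) and the multimeter at about (292,232). In the side view the caddy is at (336,330), the dock rails at (310,185) and (362,185), and the strike near (334,288). The wrist view shows the strike ball at (240,35) and the multimeter at (448,208).

Run:
```python
from h import *
d=load('side0.png'); c=d['img'][140:440,220:460]
cv2.imwrite('pics/sc.png',cv2.resize(c,None,fx=2,fy=2,interpolation=cv2.INTER_CUBIC))
np.set_printoptions(precision=4,suppress=True)
print(pix2w(d,[[334,288],[312,355],[361,357],[310,298],[360,297],[308,216],[372,214],[256,255]],[.044,.045,.045,.05,.05,0,0,.047]))
w=load('wrist0.png')
print(pix2w(w,[[240,35],[448,208],[325,348],[130,170]],[.044,.047,.058,.01]))
```

```text
[[ 0.4871  0.143   0.044 ]
 [ 0.5326  0.3087  0.045 ]
 [ 0.4475  0.3159  0.045 ]
 [ 0.5356  0.1752  0.05  ]
 [ 0.4374  0.1761  0.05  ]
 [ 0.5418 -0.1715  0.    ]
 [ 0.3738 -0.173   0.    ]
 [ 0.6546  0.0366  0.047 ]]
[[ 0.4873  0.1404  0.044 ]
 [ 0.656   0.0058  0.047 ]
 [ 0.5519 -0.1236  0.058 ]
 [ 0.3715  0.0339  0.01  ]]
```

View pics/sc.png

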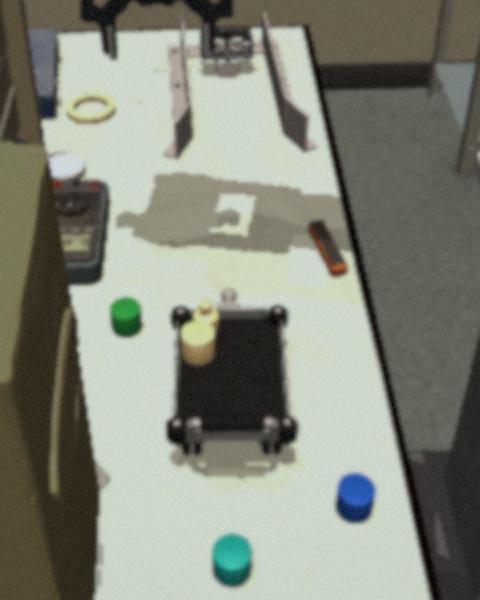

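Call:
arm_command(delta_rot=[[0,0,0],[0,0,0],[0,0,0],[0,0,0],[0,0,0]], offset=[[-0.9,-0.4,-0.5],[-0.9,-0.4,-0.5],[-0.9,-0.4,-0.5],[-0.9,-0.4,-0.5],[-0.9,-0.4,-0.5]], hand=[0,0,0,0,0])

```text
time: 0.57
tool_pos: [0.4891, -0.136, 0.2797]
tcp_rot: [[-0.0, 1.0, -0.0], [1.0, 0.0, 0.0], [0.0, -0.0, -1.0]]
wrist_force: [0.1, 0.9, 0.0]
finger_gap: 0.0856
grip_force: 0.0
```

Call:
arm_command(delta_rot=[[0,0,0],[0,0,0],[0,0,0],[0,0,0],[0,0,0]], offset=[[-0.9,-0.4,-0.5],[-0.9,-0.4,-0.5],[-0.9,-0.4,-0.5],[0,0,0],[0,0,0]], hand=[0,0,0,0,0])

```text
time: 0.98
tool_pos: [0.4536, -0.2171, 0.3244]
tcp_rot: [[0.003, 1.0, 0.001], [1.0, -0.003, -0.0], [-0.0, 0.001, -1.0]]
wrist_force: [0.2, 0.2, -0.1]
finger_gap: 0.0855
grip_force: 0.0
```

Run:
```python
from h import *
d=grab('wrist','wdock.png'); s=sensors.observe(); print(s['time'],s['tool_pos'],s['q'],d['c2w'][:3,3])
```

```text
1.0333 [ 0.4538276  -0.21603677  0.32384514] [-3.89827856e+01  1.35559251e+01  6.69604062e+01  1.30726615e-02
  9.95214475e+01 -3.89253961e+01] [ 0.45389723 -0.13364496  0.49454863]
```

View pics/wdock.png

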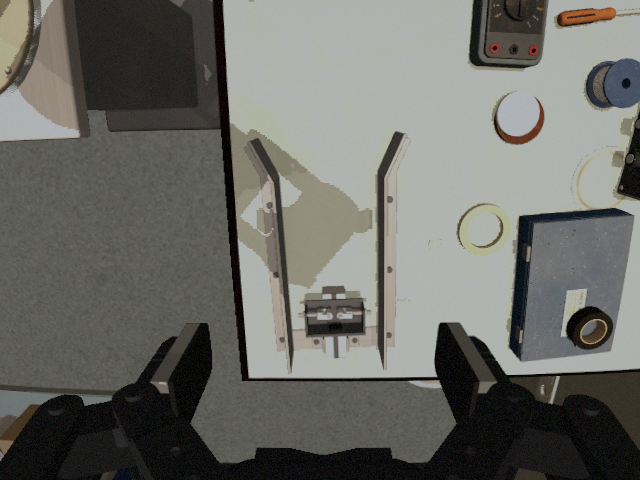

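The dock is seen from above: lip ends at (255,140) and (403,135), knees at (275,180) and (380,178), rail ends at (291,370) and (384,368), and the catch at about (335,315). I'll sharpen the rail edges numerically.

Run:
```python
from h import *
d=load('wdock.png'); g=cv2.cvtColor(d['img'],cv2.COLOR_BGR2GRAY)
for v in (150,165,190,230,250,290,345,360):
    print(v,'L',[int(x) for x in g[v,250:300]]); print('   R',[int(x) for x in g[v,370:412]])
```

```text
150 L [106, 87, 103, 109, 107, 66, 53, 53, 50, 49, 47, 49, 48, 49, 52, 82, 127, 128, 128, 127, 128, 126, 126, 126, 129, 127, 126, 124, 125, 124, 124, 131, 155, 154, 161, 175, 177, 176, 177, 175, 177, 176, 177, 177, 176, 178, 177, 176, 177, 176]
   R [176, 179, 177, 177, 177, 178, 176, 175, 178, 179, 178, 178, 177, 177, 177, 175, 107, 52, 53, 54, 48, 51, 52, 56, 53, 56, 82, 161, 175, 166, 145, 175, 174, 175, 175, 170, 154, 177, 178, 180, 178, 179]
165 L [127, 130, 127, 89, 107, 109, 109, 109, 105, 92, 96, 104, 104, 86, 50, 52, 48, 50, 49, 48, 49, 46, 53, 77, 110, 124, 127, 128, 125, 125, 125, 125, 123, 125, 126, 125, 126, 125, 126, 126, 133, 143, 138, 139, 136, 124, 126, 128, 126, 127]
   R [178, 177, 177, 176, 177, 178, 176, 177, 177, 136, 75, 49, 49, 51, 49, 51, 47, 53, 56, 68, 153, 175, 160, 156, 172, 173, 174, 174, 172, 160, 178, 177, 179, 178, 177, 177, 178, 178, 178, 177, 178, 178]
190 L [142, 142, 143, 144, 142, 144, 143, 143, 140, 150, 167, 144, 170, 166, 168, 169, 166, 170, 170, 165, 155, 135, 151, 143, 116, 48, 51, 50, 51, 46, 127, 177, 178, 177, 177, 176, 178, 180, 177, 177
[... 1873 characters left out ...]
3, 160, 164, 165, 164]
   R [162, 162, 162, 161, 161, 157, 158, 117, 63, 48, 45, 44, 52, 45, 154, 163, 132, 160, 159, 161, 160, 159, 156, 154, 156, 178, 179, 177, 177, 178, 176, 178, 177, 178, 178, 178, 179, 178, 177, 179, 177, 178]
360 L [177, 177, 180, 179, 177, 177, 179, 178, 180, 178, 177, 177, 178, 178, 179, 178, 177, 178, 179, 179, 177, 178, 179, 178, 177, 180, 178, 180, 179, 176, 176, 176, 177, 177, 178, 178, 177, 156, 157, 137, 39, 51, 109, 176, 176, 179, 177, 178, 177, 179]
   R [178, 178, 177, 176, 176, 179, 177, 178, 178, 177, 179, 94, 46, 70, 156, 159, 145, 177, 179, 177, 177, 179, 179, 177, 177, 178, 178, 177, 176, 178, 178, 177, 178, 177, 177, 178, 177, 178, 178, 176, 179, 178]
```

Run:
```python
from h import *
np.set_printoptions(precision=4,suppress=True)
d=load('wdock.png')
v=[190,230,250,290,345]
Lt=[275,278.2,279.7,283.8,288.6];Lb=[280.3,283.4,285.3,288.3,293]
Rb=[377,377.5,377.8,377.8,377.5];Rt=[384,384,384,384,384]
F={}
for n,u,z in(('Lt',Lt,.058),('Lb',Lb,0),('Rb',Rb,0),('Rt',Rt,.058)):
    p=pix2w(d,np.c_[u,v],z); f=np.polyfit(p[:,1],p[:,0],1); F[n]=f; print(n,f,'at -.2,-.4',np.polyval(f,[-.2,-.4]),p[:,1])
print('ends/lips',pix2w(d,[[255,143],[266,143],[247,140],[407,134],[291,371],[384,369],[276,180],[380,172]],[.058,0,.058,.058,.058,.058,.058,.058]))
print('catch', pix2w(d,[[305,298],[365,298],[305,334],[365,334],[319,313],[347,313]],.05))
```

```text
Lt [-0.0449  0.3916] at -.2,-.4 [0.4006 0.4096] [-0.217  -0.2632 -0.2874 -0.3385 -0.4155]
Lb [-0.0423  0.3916] at -.2,-.4 [0.4001 0.4085] [-0.2282 -0.2804 -0.3079 -0.3657 -0.4529]
Rb [-0.0445  0.5126] at -.2,-.4 [0.5215 0.5304] [-0.2286 -0.2809 -0.3084 -0.3663 -0.4537]
Rt [-0.0476  0.5117] at -.2,-.4 [0.5213 0.5308] [-0.2174 -0.2637 -0.2879 -0.3391 -0.4163]
ends/lips [[ 0.382  -0.1659  0.058 ]
 [ 0.3859 -0.1703  0.    ]
 [ 0.3736 -0.1626  0.058 ]
 [ 0.5445 -0.1569  0.058 ]
 [ 0.412  -0.4552  0.058 ]
 [ 0.5336 -0.453   0.058 ]
 [ 0.4031 -0.2059  0.058 ]
 [ 0.517  -0.1975  0.058 ]]
catch [[ 0.432  -0.3531  0.05  ]
 [ 0.5061 -0.3535  0.05  ]
 [ 0.431  -0.4043  0.05  ]
 [ 0.5078 -0.4047  0.05  ]
 [ 0.4491 -0.3741  0.05  ]
 [ 0.4842 -0.3742  0.05  ]]
```

Call:
arm_command(delta_rot=[[0,0,-1],[0,0,-1],[0,0,-1],[0,0,-1],[0,0,-1]], offset=[[0.9,0,0],[0.9,0.08,0],[0.89,0.16,0],[0.87,0.23,0],[0.85,0.31,0]], hand=[0,0,0,0,0])

```text
time: 1.45
tool_pos: [0.4537, -0.0781, 0.3235]
tcp_rot: [[-0.428, 0.904, -0.001], [0.904, 0.428, 0.001], [0.001, -0.001, -1.0]]
wrist_force: [0.4, -0.2, -0.0]
finger_gap: 0.0851
grip_force: 0.0
```

Call:
arm_command(delta_rot=[[0,0,-1],[0,0,-1],[0,0,-1],[0,0,-1],[0,0,-1]], offset=[[0.82,0.38,0],[0.78,0.45,0],[0.74,0.52,0],[0.69,0.58,0],[0.64,0.64,0]], hand=[0,0,0,0,0])

```text
time: 1.87
tool_pos: [0.4533, 0.0574, 0.3235]
tcp_rot: [[-0.77, 0.638, -0.001], [0.638, 0.77, 0.0], [0.001, -0.001, -1.0]]
wrist_force: [1.4, -0.4, 0.2]
finger_gap: 0.0857
grip_force: 0.0
```

Call:
arm_command(delta_rot=[[0,0,-1],[0,0,-1],[0,0,-1],[0,0,-1],[0,0,-1]], offset=[[0.58,0.69,0],[0.52,0.74,0],[0.45,0.78,0],[0.38,0.82,0],[0.31,0.85,0]], hand=[0,0,0,0,0])

```text
time: 2.28
tool_pos: [0.453, 0.1928, 0.3235]
tcp_rot: [[-0.968, 0.253, -0.002], [0.253, 0.968, -0.0], [0.002, -0.0, -1.0]]
wrist_force: [-0.2, 0.0, -0.3]
finger_gap: 0.0855
grip_force: 0.0
```

Call:
arm_command(delta_rot=[[0,0,-1],[0,0,-1],[0,0,-1],[0,0,0],[0,0,0]], offset=[[0.23,0.87,0],[0.16,0.89,0],[0.08,0.9,0],[0,0,0],[0,0,0]], hand=[0,0,0,0,0])

```text
time: 2.7
tool_pos: [0.4529, 0.2732, 0.3232]
tcp_rot: [[-1.0, -0.003, -0.002], [-0.003, 1.0, -0.001], [0.002, -0.001, -1.0]]
wrist_force: [0.2, -0.6, 0.6]
finger_gap: 0.0853
grip_force: 0.0
```

Run:
```python
from h import *
d=grab('wrist','wcad.png'); s=sensors.observe(); print(s['time'],s['tool_pos'],s['q'],d['c2w'][:3,3])
```

```text
2.75 [0.45321461 0.27224226 0.32347369] [ 1.81566673e+01  1.64641000e+01  6.29976520e+01 -8.66888297e-03
  1.00630769e+02 -7.19070003e+01] [0.37045639 0.27353262 0.49351023]
```

View pics/wcad.png

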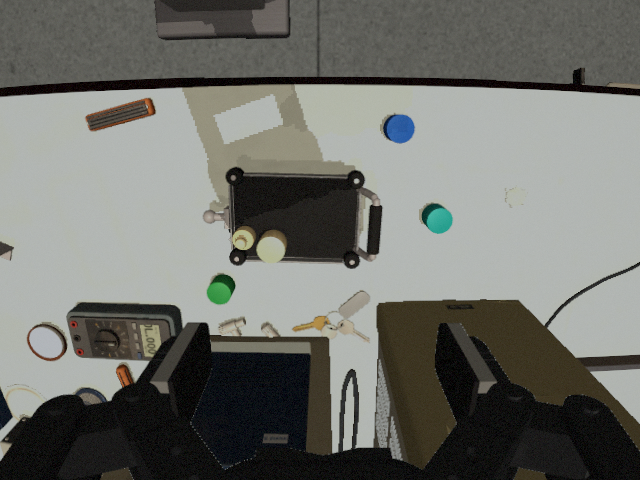

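The caddy is seen from above: strike ball (209,216), bumpers (235,177), (357,181), (238,258) and (352,260), and sleeve from (377,206) to (373,255). The weights are at (243,238) and (271,247).

Run:
```python
from h import *
np.set_printoptions(precision=4,suppress=True)
d=load('wcad.png')
b=pix2w(d,[[209.5,216]],.044)[0];print('ball',b)
s=pix2w(d,[[376.5,206],[373,255]],.085);print('sleeve',s,s.mean(0))
for zb in(.05,):
  p=pix2w(d,[[235,177],[357,181],[238,258],[352,260]],zb);print(p, 'diffs',np.linalg.norm(p[0]-p[1]),np.linalg.norm(p[2]-p[3]),np.linalg.norm(p[0]-p[2]),np.linalg.norm(p[1]-p[3]))
m=pix2w(d,[[376.5,206],[373,255]],.08).mean(0)
h=b-m;print('L',np.linalg.norm(h[:2]),'yaw',np.degrees(np.arctan2(h[1],h[0])),'bar',m)
print('bumper yaw',[np.degrees(np.arctan2(*(q)[1::-1])) for q in (p[0]-p[1],p[2]-p[3])],p.mean(0))
```

```text
ball [0.4872 0.1409 0.044 ]
sleeve [[0.4656 0.3298 0.085 ]
 [0.5203 0.3284 0.085 ]] [0.4929 0.3291 0.085 ]
[[0.4408 0.1753 0.05  ]
 [0.4452 0.3115 0.05  ]
 [0.5373 0.1725 0.05  ]
 [0.5395 0.3083 0.05  ]] diffs 0.13629142791282703 0.13580635682680456 0.09657786766621573 0.09431147401536448
L 0.18892932619868327 yaw -92.17497201009876 bar [0.4944 0.3297 0.08  ]
bumper yaw [np.float64(-91.87378102437265), np.float64(-90.91776202323543)] [0.4907 0.2419 0.05  ]
```

Call:
arm_command(delta_rot=[[0,0,0.34],[0,0,0],[0,0,0],[0,0,0],[0,0,0]], offset=[[-0.45,0.64,1],[-0.45,0.64,1],[-0.45,0.64,1],[0,0,1],[0,0,1]], hand=[0,0,0,0,0])

```text
time: 3.17
tool_pos: [0.4956, 0.3281, 0.1721]
tcp_rot: [[-1.0, 0.031, -0.001], [0.031, 1.0, -0.0], [0.001, -0.0, -1.0]]
wrist_force: [1.3, 0.3, -0.1]
finger_gap: 0.0855
grip_force: 0.0
```

Call:
arm_command(delta_rot=[[0,0,0],[0,0,0],[0,0,0]], offset=[[0,0,1],[0,0,0],[0,0,0]], hand=[0,0,0])

```text
time: 3.42
tool_pos: [0.4953, 0.3275, 0.144]
tcp_rot: [[-1.0, 0.031, -0.002], [0.031, 1.0, -0.001], [0.002, -0.001, -1.0]]
wrist_force: [0.7, -0.9, 0.1]
finger_gap: 0.0852
grip_force: 0.0
```

Run:
```python
from h import *
d=grab('wrist','wc2.png'); s=sensors.observe(); print(s['time'],s['tool_pos'],s['tcp_rot'])
```

```text
3.4667 [0.49616863 0.3280322  0.14569015] [[-9.99526913e-01  3.07291470e-02  1.29241407e-03]
 [ 3.07297812e-02  9.99527617e-01  4.73702574e-04]
 [-1.27724708e-03  5.13194073e-04 -9.99999053e-01]]
```

View pics/wc2.png

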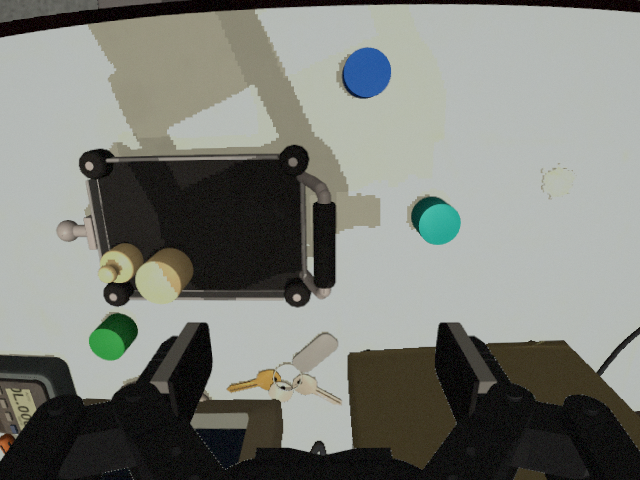

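The sleeve runs from (324,203) to (325,288), square to the finger line. The ball is at (67,231), and the bumpers are at (95,163), (294,160), (117,294) and (297,293).

Run:
```python
from h import *
np.set_printoptions(precision=4,suppress=True)
d=load('wc2.png')
b=pix2w(d,[[67,231]],.044)[0]; s=pix2w(d,[[324.5,203],[325,288]],.084); m=s.mean(0)
p=pix2w(d,[[95,163],[294,160],[117,294],[297,293]],.052)
h=b-m; print(b,s,m,np.linalg.norm(h[:2]),np.degrees(np.arctan2(h[1],h[0])))
print(p,p.mean(0),[np.degrees(np.arctan2(*(q)[1::-1])) for q in (p[0]-p[1],p[2]-p[3])])
```

```text
[0.4875 0.1397 0.044 ] [[0.4648 0.3298 0.084 ]
 [0.5196 0.3284 0.084 ]] [0.4922 0.3291 0.084 ] 0.18942039830650984 -91.41523962567355
[[0.4388 0.1767 0.052 ]
 [0.4428 0.3107 0.052 ]
 [0.5353 0.1731 0.052 ]
 [0.5378 0.3077 0.052 ]] [0.4887 0.2421 0.052 ] [np.float64(-91.7137383125237), np.float64(-91.06081464300712)]
```

Call:
arm_command(delta_rot=[[0,0,0],[0,0,0],[0,0,0],[0,0,0]], offset=[[0.1,0.04,1],[0,0,1],[0,0,0.65],[0,0,0]], hand=[0,0,0,0])

```text
time: 3.8
tool_pos: [0.4919, 0.329, 0.0634]
tcp_rot: [[-1.0, 0.03, -0.003], [0.03, 1.0, -0.001], [0.003, -0.001, -1.0]]
wrist_force: [0.8, 0.4, -0.5]
finger_gap: 0.0854
grip_force: 0.0
```

Call:
arm_command(delta_rot=[[0,0,0],[0,0,0],[0,0,0],[0,0,0],[0,0,0]], offset=[[0,0,0],[0,0,0],[0,0,0],[0,0,0],[0,0,0]], hand=[0.5,0.7,0.8,1,1])

```text
time: 4.22
tool_pos: [0.4931, 0.3298, 0.0659]
tcp_rot: [[-1.0, 0.03, 0.002], [0.03, 1.0, 0.001], [-0.002, 0.001, -1.0]]
wrist_force: [-0.3, -0.1, -0.3]
finger_gap: 0.0258
grip_force: 0.0
```

Call:
arm_command(delta_rot=[[0,0,0],[0,0,0],[0,0,0],[0,0,0],[0,0,0]], offset=[[0,0,0],[0,0,0],[0,0,0],[0,0,0],[0,0,0]], hand=[1,1,1,1,1])

```text
time: 4.63
tool_pos: [0.4926, 0.3296, 0.0647]
tcp_rot: [[-1.0, 0.03, -0.0], [0.03, 1.0, -0.0], [0.0, -0.0, -1.0]]
wrist_force: [-0.0, 0.8, 0.7]
finger_gap: -0.0002
grip_force: 0.0
```

Run:
```python
from h import *
w=grab('wrist','wm.png')['img']; d=grab('side','sm.png')['img']; e=grab('scene','em.png')['img']
a=cv2.resize(d[240:440,250:450],(400,400),interpolation=cv2.INTER_CUBIC); b=cv2.resize(e[220:370,180:380],(400,300),interpolation=cv2.INTER_CUBIC)
o=np.zeros((600,800,3),np.uint8); o[:400,:400]=a; o[:300,400:]=b; o[300:600,400:800]=cv2.resize(w,(400,300)); cv2.imwrite('pics/m.png',o)
print(sensors.observe()['finger_gap'])
```

```text
-5.105639400274712e-06
```

View pics/m.png

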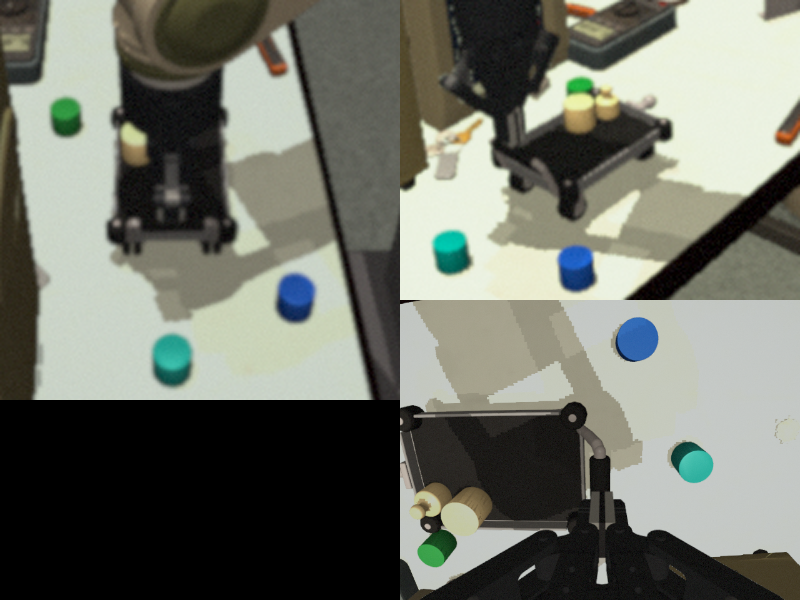

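The composite shows the shut fingers standing right at the sleeve, and the caddy hasn't moved visibly. The gap reads 0, though, so I'll test the hold with a small forward move.

Call:
arm_command(delta_rot=[[0,0,0],[0,0,0],[0,0,0],[0,0,0],[0,0,0]], offset=[[0,-0.1,0],[0,-0.2,0],[0,-0.2,0],[0,-0.2,0],[0,0,0]], hand=[1,1,1,1,1])

```text
time: 5.2
tool_pos: [0.492, 0.3073, 0.0648]
tcp_rot: [[-1.0, 0.031, -0.0], [0.031, 1.0, -0.0], [0.0, -0.0, -1.0]]
wrist_force: [-0.0, 0.4, -0.8]
finger_gap: 0.0002
grip_force: 0.0
```

Run:
```python
from h import *
np.set_printoptions(precision=4,suppress=True)
d=grab('wrist','wm2.png'); s=sensors.observe(); print(s['time'],s['tool_pos'],s['wrist_force'],s['finger_gap'],s['grip_force'])
e=grab('side','sm2.png')
# template shift of rear-right castor/bumper patch & weights in side view
a=load('sm.png')['img']; b=load('sm2.png')['img']
for (x0,y0,x1,y1) in ((312,295,326,325),(350,340,372,370),(303,345,320,372)):
    r=cv2.matchTemplate(b[y0-20:y1+20,x0-20:x1+20],a[y0:y1,x0:x1],cv2.TM_CCOEFF_NORMED); _,m,_,l=cv2.minMaxLoc(r); print(m,l[0]-20,l[1]-20)
c=d['img'][220:420,210:430]; cv2.imwrite('pics/c.png',cv2.resize(c,None,fx=2.5,fy=2.5))
```

```text
5.25 [0.4921 0.3078 0.0648] [-0.5404 -0.3107  0.6967] -0.00019092632924373463 0.0
0.7585952877998352 2 -9
0.957987904548645 0 0
0.9910731911659241 0 0
```

View pics/c.png

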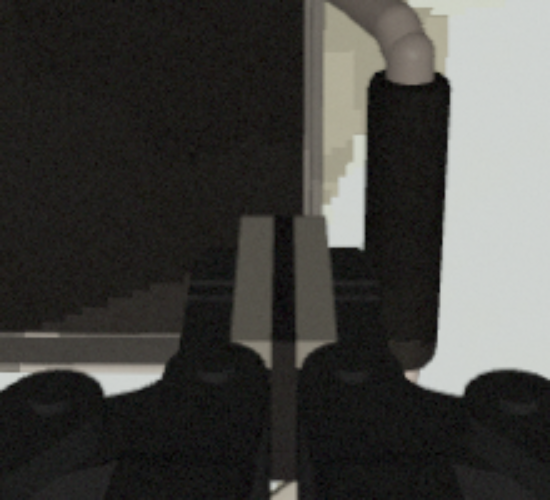

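The crop shows the sleeve at full image u≈374, v≈252–364, with the shut fingers ahead of it. The caddy hasn't moved. I'll check the heights by projection.

Run:
```python
from h import *
np.set_printoptions(precision=4,suppress=True)
d=load('wm2.png'); s=sensors.observe(); T=np.array(s['tool_pos']);R=np.array(s['tcp_rot'])
print('tcp, grasp pix',w2pix(d,[T,T-R[:,2]*.019]))
for z in(.04,.06,.08,.1): print(z,w2pix(d,[[.4652,.330,z],[.5190,.3285,z]]).ravel(), pix2w(d,[[374,252],[374,364]],z)[:,:2].ravel(),'wc2',pix2w(load('wc2.png'),[[324.5,203],[325,288]],z)[:,:2].ravel())
print('cam',d['c2w'][:3,3],'fx',d['fx'],'dist',d['dist_coeffs'])
```

```text
tcp, grasp pix [[323.9994 294.9736]
 [324.1047 314.5526]]
0.04 [365.0986 224.0764 362.0351 317.9345] [0.4804 0.3347 0.5497 0.3356] wc2 [0.4747 0.3296 0.54   0.328 ]
0.06 [369.4475 235.9328 365.6346 337.3922] [0.4731 0.3322 0.5353 0.333 ] wc2 [0.4702 0.3297 0.5307 0.3282]
0.08 [374.7844 250.5155 369.9356 360.7259] [0.4658 0.3297 0.5209 0.3304] wc2 [0.4657 0.3298 0.5215 0.3284]
0.1 [381.4826 268.8697 375.1519 389.1539] [0.4585 0.3272 0.5065 0.3278] wc2 [0.4612 0.3298 0.5122 0.3286]
cam [0.4093 0.3104 0.235 ] fx 399.0310749746508 dist [-0.0878  0.      0.      0.      0.    ]
```

Run:
```python
from h import *
np.set_printoptions(precision=4,suppress=True)
d=load('wm2.png'); T=sensors.observe()['tool_pos']
for x in(T[0]-.011,T[0]):
  for z in(.06,.07,.08,.09,.1,.11): print(round(x,3),z,w2pix(d,[[x,T[1],z],[x,T[1]-.0145,z],[x,T[1]+.0145,z]]).ravel())
s=sensors.observe(); print(s['finger_gap'])
```

```text
0.481 0.06 [323.2574 269.4634 292.6782 270.3504 353.8846 268.5501]
0.481 0.07 [323.2741 277.919  291.0935 278.8397 355.5084 276.9595]
0.481 0.08 [323.2927 287.3074 289.3369 288.263  357.3087 286.2963]
0.481 0.09 [323.3133 297.7885 287.3796 298.7801 359.3154 296.7197]
0.481 0.1 [323.3365 309.5604 285.1859 310.5883 361.5652 308.4262]
0.481 0.11 [323.3627 322.8703 282.7117 323.9336 364.1035 321.6612]
0.492 0.06 [323.9744 290.5548 293.9829 291.3983 354.0111 289.6648]
0.492 0.07 [324.0274 299.9115 292.5037 300.7837 355.6014 298.9776]
0.492 0.08 [324.086  310.2704 290.8692 311.1718 357.3593 309.2875]
0.492 0.09 [324.1511 321.797  289.0541 322.7277 359.3118 320.7593]
0.492 0.1 [324.2239 334.6943 287.0279 335.6533 361.492  333.5945]
0.492 0.11 [324.3056 349.2129 284.7532 350.198  363.9406 348.0422]
-3.0939434473279887e-05
```

The fingertips really end about 30 mm behind the stated TCP, so they shut above the sleeve. I'll open, go back over the bar and come down about 30 mm lower.

Call:
arm_command(delta_rot=[[0,0,0],[0,0,0],[0,0,0],[0,0,0],[0,0,0]], offset=[[0,0.25,0],[0,0.25,0],[0,0.24,0],[0,0,0],[0,0,0]], hand=[0,0,0,0,0])

```text
time: 5.72
tool_pos: [0.4925, 0.3315, 0.0645]
tcp_rot: [[-1.0, 0.028, -0.0], [0.028, 1.0, -0.0], [0.0, -0.0, -1.0]]
wrist_force: [-0.5, -0.1, -0.3]
finger_gap: 0.0603
grip_force: 0.0
```

Call:
arm_command(delta_rot=[[0,0,0],[0,0,0],[0,0,0],[0,0,0],[0,0,0]], offset=[[0,0,0],[0,0,0.25],[0,0,0.25],[0,0,0],[0,0,0]], hand=[0,0,0,0,0])

```text
time: 6.13
tool_pos: [0.4923, 0.3304, 0.0489]
tcp_rot: [[-1.0, 0.03, -0.002], [0.03, 1.0, -0.001], [0.002, -0.001, -1.0]]
wrist_force: [-0.3, 0.9, 0.1]
finger_gap: 0.0854
grip_force: 0.0
```

Call:
arm_command(delta_rot=[[0,0,0],[0,0,0],[0,0,0],[0,0,0]], offset=[[0,0,0.2],[0,0,0.2],[0,0,0],[0,0,0]], hand=[0,0,0,0])

```text
time: 6.47
tool_pos: [0.4925, 0.3307, 0.0373]
tcp_rot: [[-1.0, 0.03, -0.001], [0.03, 1.0, -0.0], [0.001, -0.0, -1.0]]
wrist_force: [0.5, 0.4, 0.2]
finger_gap: 0.0857
grip_force: 0.0
```

Call:
arm_command(delta_rot=[[0,0,0],[0,0,0],[0,0,0],[0,0,0],[0,0,0]], offset=[[0,0,0],[0,0,0],[0,0,0],[0,0,0],[0,0,0]], hand=[0.5,0.7,0.85,0.85,0.85])

```text
time: 6.88
tool_pos: [0.4927, 0.3308, 0.0378]
tcp_rot: [[-1.0, 0.03, 0.0], [0.03, 1.0, 0.0], [-0.0, 0.0, -1.0]]
wrist_force: [0.6, 0.6, 1.4]
finger_gap: 0.026
grip_force: 0.0
```

Call:
arm_command(delta_rot=[[0,0,0],[0,0,0],[0,0,0],[0,0,0]], offset=[[0,0,0],[0,0,0],[0,0,0],[0,0,0]], hand=[1,1,1,1])

```text
time: 7.22
tool_pos: [0.4928, 0.3308, 0.0379]
tcp_rot: [[-1.0, 0.03, 0.0], [0.03, 1.0, 0.0], [-0.0, 0.0, -1.0]]
wrist_force: [-0.5, 0.4, 1.8]
finger_gap: 0.0117
grip_force: 58.4
```

Call:
arm_command(delta_rot=[[0,0,0],[0,0,0],[0,0,0],[0,0,0],[0,0,0]], offset=[[0,0,0],[0,0,0],[0,0,0.15],[0,0,0.15],[0,0,0]], hand=[0.6,0.6,0.6,0.6,0.6])

```text
time: 7.63
tool_pos: [0.4921, 0.3305, 0.0275]
tcp_rot: [[-1.0, 0.03, -0.002], [0.03, 1.0, -0.001], [0.002, -0.001, -1.0]]
wrist_force: [0.4, -0.4, -0.3]
finger_gap: 0.034
grip_force: 0.0
```

Call:
arm_command(delta_rot=[[0,0,0],[0,0,0],[0,0,0],[0,0,0],[0,0,0]], offset=[[0,0,0],[0,0,0],[0,0,0],[0,0,0],[0,0,0]], hand=[0.8,1,1,1,1])

```text
time: 8.05
tool_pos: [0.4927, 0.3308, 0.0287]
tcp_rot: [[-1.0, 0.03, 0.0], [0.03, 1.0, 0.0], [-0.0, 0.0, -1.0]]
wrist_force: [-0.2, -0.2, -1.3]
finger_gap: 0.0121
grip_force: 58.3
```

Run:
```python
from h import *
d=grab('wrist','wg.png'); grab('side','sg.png'); s=sensors.observe(); print(s['time'],s['tool_pos'],s['wrist_force'],s['wrist_torque'],s['finger_gap'],s['grip_force'],s['q'])
c=d['img'][200:420,100:430]; cv2.imwrite('pics/g.png',cv2.resize(c,None,fx=2.4,fy=2.4))
```

```text
8.15 [0.49266278 0.33076652 0.02870555] [ 0.01376553 -0.28838199 -1.71897235] [-0.00200673 -0.00990892 -0.03026382] 0.012119181523235037 58.3263623714447 [ 2.24559731e+01  3.60334118e+01  8.09880977e+01  3.42367136e-04
  6.29810657e+01 -6.58441933e+01]
```

View pics/g.png

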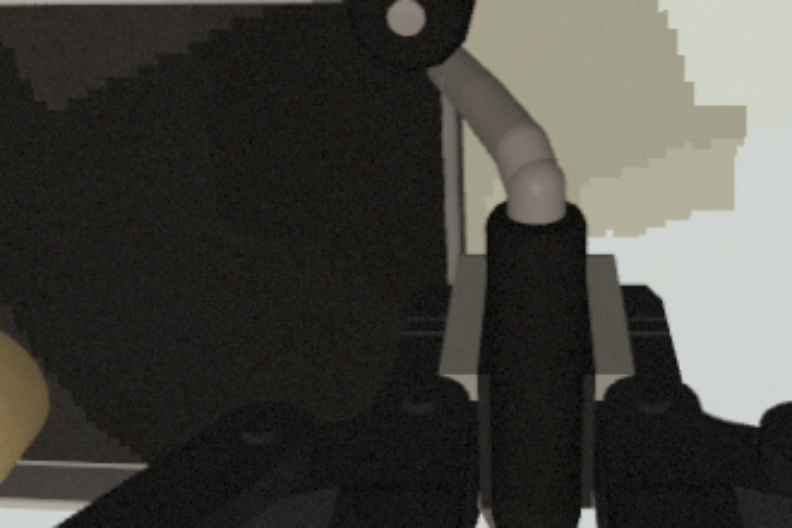

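The sleeve is now firmly pinched between both pads (gap 12 mm, 58 N), with the pads reaching well below it. Next I'll plan the roll.

```bash
cat > plan.py <<'E'
import numpy as np
def sim(rows,B,psi):
    # rows: (rz,ox,oy) shares; tool x = right, tool y = back; psi heading
    out=[]
    for rz,ox,oy in rows:
        f=np.array([np.cos(psi),np.sin(psi)]); r=np.array([f[1],-f[0]])
        B=B+r*ox*.03-f*oy*.03; psi=psi-np.radians(5*rz); out.append((*B,psi))
    return np.array(out)
def err(B,psi):
    f=np.array([np.cos(psi),np.sin(psi)]); a=np.arctan2(-1,.0448); R=B+.033*f; O=np.array([.4657,-.307])
    d=np.array([np.cos(a),np.sin(a)]); l=np.array([-d[1],d[0]])
    c=B+.088*f-O; s=B+.188*f-O
    return dict(lat=(R-O)@l*1e3,dyaw=np.degrees(psi-a),cx=c@d*1e3,cy=c@l*1e3,strike=s@d*1e3)
E
python3 - <<'E'
from plan import *
B=np.array([.4927,.3308]);psi=np.radians(-91.72)
print(err(B,psi))
best=[]
for n0 in(4,5,6,7,8):
  for k in range(2,12):
    for m in range(0,12):
      for j in range(k+2,k+5):
        rows=[(0,0,-.3)]*n0+[(.3,-.03,-.3)]*k+[(0,0,-.3)]*m+[(-.3,.03,-.3)]*j
        o=sim(rows,B,psi)[-1]; e=err(o[:2],o[2])
        if abs(e['lat'])<3 and abs(e['dyaw'])<.6: best.append((e['strike'],n0,k,m,j,round(e['lat'],2),round(e['dyaw'],2)))
for b in sorted(best)[:25]: print(b)
E
```

```text
{'lat': np.float64(53.05199395373511), 'dyaw': np.float64(-4.28513572969713), 'cx': np.float64(-548.1985282635957), 'cy': np.float64(48.94239262766055), 'strike': np.float64(-448.4780730902997)}
(np.float64(-184.45947284822165), 4, 11, 1, 14, np.float64(2.98), np.float64(0.21))
(np.float64(-176.04521291374022), 4, 11, 2, 14, np.float64(-0.21), np.float64(0.21))
(np.float64(-175.78091734590765), 4, 10, 4, 13, np.float64(0.45), np.float64(0.21))
(np.float64(-175.48463188262502), 5, 11, 1, 14, np.float64(2.31), np.float64(0.21))
(np.float64(-175.38408813078422), 4, 9, 6, 12, np.float64(1.55), np.float64(0.21))
(np.float64(-175.3010563682052), 5, 10, 3, 13, np.float64(2.75), np.float64(0.21))
(np.float64(-167.28593735801348), 4, 10, 5, 13, np.float64(-2.53), np.float64(0.21))
(np.float64(-167.07037194814362), 5, 11, 2, 14, np.float64(-0.88), np.float64(0.21))
(np.float64(-166.8142101244273), 4, 9, 7, 12, np.float64(-1.19), np.float64(0.21))
(np.float64(-166.80607638031103), 5, 10, 4, 13, np.float64(-0.23), np.float64(0.21))
(np.float64(-166.5097909170284), 6, 11, 1, 14, np.float64(1.64),
[... 484 characters left out ...]
.float64(2.86), np.float64(0.21))
(np.float64(-158.09553098254696), 6, 11, 2, 14, np.float64(-1.56), np.float64(0.21))
(np.float64(-157.83936915883066), 5, 9, 7, 12, np.float64(-1.87), np.float64(0.21))
(np.float64(-157.83123541471443), 6, 10, 4, 13, np.float64(-0.9), np.float64(0.21))
(np.float64(-157.60058272079513), 4, 8, 10, 11, np.float64(-1.92), np.float64(0.21))
(np.float64(-157.5349499514318), 7, 11, 1, 14, np.float64(0.97), np.float64(0.21))
(np.float64(-157.434406199591), 6, 9, 6, 12, np.float64(0.21), np.float64(0.21))
(np.float64(-157.351374437012), 7, 10, 3, 13, np.float64(1.4), np.float64(0.21))
(np.float64(-157.26464441370763), 5, 8, 9, 11, np.float64(-0.07), np.float64(0.21))
```

Call:
arm_command(delta_rot=[[0,0,0],[0,0,0],[0,0,0],[0,0,0],[0,0,0]], offset=[[0,-0.1,0],[0,-0.2,0],[0,-0.3,0],[0,-0.3,0],[0,-0.3,0]], hand=[1,1,1,1,1])

```text
time: 8.57
tool_pos: [0.4916, 0.2936, 0.0288]
tcp_rot: [[-1.0, 0.03, 0.0], [0.03, 1.0, -0.0], [-0.0, -0.0, -1.0]]
wrist_force: [0.0, 0.5, -1.3]
finger_gap: 0.0123
grip_force: 58.5
```

Call:
arm_command(delta_rot=[[0,0,0],[0,0,0.3],[0,0,0.3],[0,0,0.3],[0,0,0.3]], offset=[[0,-0.3,0],[-0.03,-0.3,0],[-0.03,-0.3,0],[-0.03,-0.3,0],[-0.03,-0.3,0]], hand=[1,1,1,1,1])

```text
time: 8.98
tool_pos: [0.4925, 0.2486, 0.0287]
tcp_rot: [[-0.991, 0.137, 0.0], [0.137, 0.991, -0.0], [-0.0, -0.0, -1.0]]
wrist_force: [0.1, 0.8, -1.3]
finger_gap: 0.012
grip_force: 58.6
```

Call:
arm_command(delta_rot=[[0,0,0.3],[0,0,0.3],[0,0,0.3],[0,0,0.3],[0,0,0]], offset=[[-0.03,-0.3,0],[-0.03,-0.3,0],[-0.03,-0.3,0],[-0.03,-0.3,0],[0,-0.3,0]], hand=[1,1,1,1,1])

```text
time: 9.4
tool_pos: [0.4877, 0.204, 0.0288]
tcp_rot: [[-0.971, 0.239, 0.0], [0.239, 0.971, 0.0], [-0.0, 0.0, -1.0]]
wrist_force: [0.9, 1.4, -0.6]
finger_gap: 0.0123
grip_force: 58.5
```

Call:
arm_command(delta_rot=[[0,0,0],[0,0,0],[0,0,0],[0,0,0],[0,0,0]], offset=[[0,-0.3,0],[0,-0.3,0],[0,-0.3,0],[0,-0.3,0],[0,0,0]], hand=[1,1,1,1,1])

```text
time: 9.82
tool_pos: [0.4787, 0.1683, 0.0287]
tcp_rot: [[-0.971, 0.238, -0.001], [0.238, 0.971, -0.001], [0.0, -0.001, -1.0]]
wrist_force: [0.1, -0.6, -1.1]
finger_gap: 0.0124
grip_force: 58.8
```

Run:
```python
from h import *; from plan import *
s=sensors.observe(); R=np.array(s['tcp_rot']); B=np.array(s['tool_pos'])[:2]; psi=np.arctan2(-R[1,1],-R[0,1])
print(s['time'],s['tool_pos'],np.degrees(psi),{k:round(float(v),2) for k,v in err(B,psi).items()},s['wrist_force'])
# check ball by wrist image: predicted pixel
d=grab('wrist','w5.png'); f=np.array([np.cos(psi),np.sin(psi)])
print(w2pix(d,[[*(B+.188*f),.044],[*(B+.156*f),.05]]))
for m in range(2,9):
  for j in range(9,14):
    o=sim([(0,0,-.3)]*m+[(-.3,.03,-.3)]*j,B,psi)[-1]; e=err(o[:2],o[2])
    if abs(e['lat'])<4 and abs(e['dyaw'])<1: print(m,j,{k:round(float(v),2) for k,v in e.items()})
```

```text
9.8167 [0.47870859 0.16825153 0.02872846] -103.75481668677946 {'lat': 24.99, 'dyaw': -16.32, 'cx': -389.74, 'cy': 9.54, 'strike': -293.77} [ 0.10205673 -0.62524659 -1.14835573]
[[-64.73738236 303.99135092]
 [-19.81166798 311.97532947]]
3 11 {'lat': 1.91, 'dyaw': 0.18, 'cx': -264.3, 'cy': 2.08, 'strike': -164.3}
4 11 {'lat': -0.62, 'dyaw': 0.18, 'cx': -255.66, 'cy': -0.45, 'strike': -155.66}
5 11 {'lat': -3.15, 'dyaw': 0.18, 'cx': -247.03, 'cy': -2.98, 'strike': -147.03}
```

Call:
arm_command(delta_rot=[[0,0,0],[0,0,0],[0,0,0],[0,0,0],[0,0,-0.3]], offset=[[0,-0.3,0],[0,-0.3,0],[0,-0.3,0],[0,-0.3,0],[0.03,-0.3,0]], hand=[1,1,1,1,1])

```text
time: 10.28
tool_pos: [0.4674, 0.1254, 0.0287]
tcp_rot: [[-0.977, 0.212, 0.0], [0.212, 0.977, 0.0], [-0.0, 0.0, -1.0]]
wrist_force: [0.6, 0.8, -1.1]
finger_gap: 0.0122
grip_force: 59.0
```

Call:
arm_command(delta_rot=[[0,0,-0.3],[0,0,-0.3],[0,0,-0.3],[0,0,-0.3],[0,0,-0.3]], offset=[[0.03,-0.3,0],[0.03,-0.3,0],[0.03,-0.3,0],[0.03,-0.3,0],[0.03,-0.3,0]], hand=[1,1,1,1,1])

```text
time: 10.7
tool_pos: [0.4554, 0.0818, 0.0287]
tcp_rot: [[-0.997, 0.081, -0.0], [0.081, 0.997, 0.0], [0.0, 0.0, -1.0]]
wrist_force: [-0.7, 1.3, -1.1]
finger_gap: 0.012
grip_force: 59.0
```

Call:
arm_command(delta_rot=[[0,0,-0.3],[0,0,-0.3],[0,0,-0.3],[0,0,-0.3],[0,0,-0.26]], offset=[[0.03,-0.3,0],[0.03,-0.3,0],[0.03,-0.3,0],[0.03,-0.3,0],[0.03,-0.3,0]], hand=[1,1,1,1,1])

```text
time: 11.12
tool_pos: [0.4496, 0.037, 0.0287]
tcp_rot: [[-0.999, -0.046, -0.0], [-0.046, 0.999, 0.0], [0.0, 0.0, -1.0]]
wrist_force: [0.7, 1.8, -1.6]
finger_gap: 0.0123
grip_force: 59.0
```

Call:
arm_command(delta_rot=[[0,0,0],[0,0,0]], offset=[[0,0,0],[0,0,0]], hand=[1,1])

```text
time: 11.28
tool_pos: [0.4497, 0.0374, 0.0287]
tcp_rot: [[-0.999, -0.043, -0.001], [-0.043, 0.999, 0.0], [0.001, 0.0, -1.0]]
wrist_force: [-2.5, -0.1, -0.3]
finger_gap: 0.0124
grip_force: 59.2
```

```bash
cat > st.py <<'E'
from h import *; from plan import *
s=sensors.observe(); R=np.array(s['tcp_rot']); B=np.array(s['tool_pos'])[:2]; psi=np.arctan2(-R[1,1],-R[0,1])
print(s['time'],s['tool_pos'],np.degrees(psi),{k:round(float(v),2) for k,v in err(B,psi).items()},s['wrist_force'],s['wrist_torque'],s['finger_gap'])
E
cat > chk.py <<'E'
from st import *
d=grab('side'); g=d['img'].astype(int)
f=np.array([np.cos(psi),np.sin(psi)]); l=np.array([-f[1],f[0]]); O=B+.088*f
P=lambda x,y,z:[*(O+x*f+y*l),z]
pts=[P(100,0,44),P(68,48,50),P(68,-48,50),P(-68,48,50),P(-68,-48,50)]
pts=[P(x/1e3,y/1e3,z/1e3) for x,y,z in((100,0,44),(68,48,50),(68,-48,50),(-68,48,50),(-68,-48,50))]
px=w2pix(d,pts); print(px.round(1)); gr=d['img'].mean(2)
for u,v in px[1:]:
    v=int(round(v));u=int(round(u)); print(v,u-16,[int(t) for t in gr[v,u-16:u+17]])
cv2.imwrite('pics/chk.png',d['img'])
E
python3 chk.py
```

```text
11.2833 [0.4497398  0.03737809 0.02870819] -87.510677777969 {'lat': -0.58, 'dyaw': -0.08, 'cx': -256.75, 'cy': -0.65, 'strike': -156.75} [-2.46922773 -0.09830306 -0.25714186] [-0.13610364  0.13422325 -0.04333009] 0.012355552952624705
[[340.6 205.8]
 [322.4 212.1]
 [361.2 210.1]
 [326.5 247.2]
 [369.3 244.8]]
212 306 [154, 125, 91, 68, 59, 60, 73, 111, 151, 184, 194, 193, 176, 133, 80, 52, 60, 66, 56, 52, 77, 109, 145, 173, 181, 182, 178, 174, 173, 174, 176, 171, 142]
210 345 [18, 15, 18, 20, 15, 19, 17, 20, 21, 12, 18, 24, 18, 18, 21, 20, 31, 38, 39, 42, 49, 66, 74, 68, 66, 65, 69, 90, 125, 162, 177, 184, 195]
247 310 [201, 201, 201, 200, 200, 202, 202, 202, 204, 203, 201, 196, 173, 117, 57, 53, 70, 76, 55, 37, 33, 47, 57, 61, 59, 53, 52, 49, 48, 45, 45, 41, 42]
245 353 [40, 55, 42, 30, 22, 21, 21, 23, 20, 22, 38, 51, 60, 55, 40, 30, 41, 44, 39, 30, 52, 86, 117, 128, 130, 131, 129, 131, 132, 132, 131, 129, 131]
```

Call:
arm_command(delta_rot=[[0,0,0],[0,0,0],[0,0,0],[0,0,0],[0,0,0]], offset=[[-0.02,-0.1,0],[0,-0.3,0],[0,-0.3,0],[0,-0.3,0],[0,-0.3,0]], hand=[1,1,1,1,1])

```text
time: 11.75
tool_pos: [0.4525, -0.002, 0.0287]
tcp_rot: [[-0.999, -0.045, -0.0], [-0.045, 0.999, -0.0], [0.0, -0.0, -1.0]]
wrist_force: [-1.2, 1.1, 1.5]
finger_gap: 0.0121
grip_force: 59.3
```

Call:
arm_command(delta_rot=[[0,0,0],[0,0,0],[0,0,0],[0,0,0],[0,0,0]], offset=[[0,-0.3,0],[0,-0.3,0],[0,-0.3,0],[0,-0.2,0],[0,0,0]], hand=[1,1,1,1,1])

```text
time: 12.17
tool_pos: [0.4543, -0.0355, 0.0287]
tcp_rot: [[-0.999, -0.044, 0.0], [-0.044, 0.999, -0.001], [-0.0, -0.001, -1.0]]
wrist_force: [-1.0, -0.6, -1.0]
finger_gap: 0.0121
grip_force: 59.2
```

```bash
python3 chk.py
```

```text
12.1667 [ 0.45429026 -0.03548309  0.02871625] -87.48038238269011 {'lat': 0.73, 'dyaw': -0.05, 'cx': -183.76, 'cy': 0.68, 'strike': -83.76} [-1.036351   -0.55847141 -0.99829709] [-0.15770015  0.13112386 -0.03262081] 0.01211297628790957
[[337.3 190.3]
 [320.  195.9]
 [356.9 194.1]
 [323.6 227.5]
 [364.2 225.4]]
196 304 [197, 180, 159, 157, 158, 157, 152, 133, 104, 77, 72, 99, 116, 93, 55, 45, 55, 55, 64, 93, 127, 155, 176, 183, 183, 181, 181, 182, 181, 174, 156, 119, 77]
194 341 [13, 19, 17, 22, 21, 20, 10, 15, 14, 23, 14, 23, 35, 42, 41, 50, 49, 56, 43, 35, 46, 61, 71, 66, 64, 76, 96, 126, 155, 176, 191, 193, 198]
228 308 [201, 203, 203, 201, 202, 201, 202, 200, 203, 201, 197, 176, 125, 66, 40, 40, 43, 37, 23, 32, 47, 57, 60, 54, 51, 55, 59, 63, 62, 67, 69, 69, 63]
225 348 [32, 48, 47, 37, 20, 18, 19, 15, 22, 24, 34, 48, 60, 55, 40, 39, 43, 44, 35, 64, 110, 153, 178, 186, 186, 188, 186, 186, 189, 196, 199, 199, 200]
```

Call:
arm_command(delta_rot=[[0,0,0],[0,0,0],[0,0,0],[0,0,0],[0,0,0]], offset=[[0.02,-0.1,0],[0,-0.2,0],[0,-0.2,0],[0,-0.2,0],[0,-0.2,0]], hand=[1,1,1,1,1])

```text
time: 12.63
tool_pos: [0.4548, -0.0617, 0.0287]
tcp_rot: [[-0.999, -0.046, 0.0], [-0.046, 0.999, -0.0], [-0.0, -0.0, -1.0]]
wrist_force: [0.4, 0.6, -1.6]
finger_gap: 0.0121
grip_force: 59.2
```

Call:
arm_command(delta_rot=[[0,0,0],[0,0,0],[0,0,0],[0,0,0],[0,0,0]], offset=[[0,-0.2,0],[0,-0.2,0],[0,-0.2,0],[0,-0.2,0],[0,-0.1,0]], hand=[1,1,1,1,1])

```text
time: 13.05
tool_pos: [0.456, -0.0889, 0.0287]
tcp_rot: [[-0.999, -0.045, 0.0], [-0.045, 0.999, -0.0], [-0.0, -0.0, -1.0]]
wrist_force: [2.2, -0.5, -1.1]
finger_gap: 0.0123
grip_force: 59.2
```

```bash
python3 chk.py
```

```text
13.05 [ 0.45599102 -0.08892884  0.02874392] -87.42663041052967 {'lat': 0.07, 'dyaw': 0.01, 'cx': -130.29, 'cy': 0.07, 'strike': -30.29} [ 2.1909861  -0.48268553 -1.11691457] [ 0.06783825 -0.22977567  0.07190749] 0.012265939408213161
[[335.7 179.9]
 [318.9 185. ]
 [354.6 183.3]
 [322.4 214.4]
 [361.4 212.4]]
185 303 [198, 189, 172, 162, 160, 157, 158, 157, 150, 131, 121, 139, 128, 88, 60, 56, 61, 64, 88, 123, 150, 168, 177, 180, 180, 174, 175, 174, 175, 163, 134, 90, 54]
183 339 [15, 20, 19, 26, 21, 30, 34, 29, 23, 28, 15, 23, 28, 29, 45, 55, 64, 49, 33, 35, 62, 102, 135, 148, 161, 176, 192, 201, 204, 201, 199, 199, 198]
214 306 [153, 125, 92, 68, 64, 92, 133, 167, 188, 194, 196, 192, 171, 124, 74, 64, 76, 74, 49, 30, 36, 54, 60, 55, 49, 46, 47, 47, 48, 44, 42, 46, 53]
212 345 [24, 39, 51, 42, 27, 16, 19, 23, 19, 19, 32, 39, 52, 56, 42, 35, 37, 38, 39, 54, 98, 136, 143, 120, 92, 67, 69, 87, 119, 147, 162, 166, 172]
```

Call:
arm_command(delta_rot=[[0,0,0],[0,0,0],[0,0,0],[0,0,0],[0,0,0]], offset=[[0,-0.15,0],[0,-0.2,0],[0,-0.2,0],[0,-0.2,0],[0,-0.2,0]], hand=[1,1,1,1,1])

```text
time: 13.52
tool_pos: [0.4572, -0.1171, 0.0287]
tcp_rot: [[-0.999, -0.045, 0.0], [-0.045, 0.999, -0.0], [-0.0, -0.0, -1.0]]
wrist_force: [0.9, 0.3, -1.0]
finger_gap: 0.0119
grip_force: 59.3
```

Call:
arm_command(delta_rot=[[0,0,0],[0,0,0],[0,0,0],[0,0,0],[0,0,0]], offset=[[0,-0.2,0],[0,-0.2,0],[0,-0.2,0],[0,-0.2,0],[0,-0.1,0]], hand=[1,1,1,1,1])

```text
time: 13.93
tool_pos: [0.4585, -0.1444, 0.0287]
tcp_rot: [[-0.999, -0.045, 0.0], [-0.045, 0.999, -0.0], [-0.0, -0.0, -1.0]]
wrist_force: [1.1, 0.4, 0.6]
finger_gap: 0.0123
grip_force: 59.2
```

Call:
arm_command(delta_rot=[[0,0,0],[0,0,0],[0,0,0],[0,0,0]], offset=[[0,-0.1,0],[0,-0.1,0],[0,-0.1,0],[0,0,0]], hand=[1,1,1,1])

```text
time: 14.27
tool_pos: [0.4589, -0.1529, 0.0287]
tcp_rot: [[-0.999, -0.045, 0.0], [-0.045, 0.999, -0.0], [-0.0, -0.0, -1.0]]
wrist_force: [1.9, -0.4, -0.4]
finger_gap: 0.0122
grip_force: 59.2
```

```bash
python3 st.py
```

```text
14.2667 [ 0.45885842 -0.15294321  0.02871918] -87.41001215571643 {'lat': 0.07, 'dyaw': 0.02, 'cx': -66.21, 'cy': 0.1, 'strike': 33.79} [ 1.93228074 -0.36002849 -0.36073627] [-0.03837495 -0.24763021  0.10549664] 0.012182817229255854
```

Call:
arm_command(delta_rot=[[0,0,0],[0,0,0],[0,0,0],[0,0,0],[0,0,0]], offset=[[0,-0.06,0],[0,-0.06,0],[0,-0.06,0],[0,-0.06,0],[0,-0.06,0]], hand=[1,1,1,1,1])

```text
time: 14.68
tool_pos: [0.4592, -0.1615, 0.0287]
tcp_rot: [[-0.999, -0.045, -0.0], [-0.045, 0.999, 0.0], [0.0, 0.0, -1.0]]
wrist_force: [1.2, -0.6, -0.1]
finger_gap: 0.0123
grip_force: 59.3
```

Call:
arm_command(delta_rot=[[0,0,0],[0,0,0],[0,0,0],[0,0,0],[0,0,0]], offset=[[0,-0.05,0],[0,-0.05,0],[0,-0.05,0],[0,-0.05,0],[0,-0.05,0]], hand=[1,1,1,1,1])

```text
time: 15.1
tool_pos: [0.4596, -0.169, 0.0287]
tcp_rot: [[-0.999, -0.045, 0.0], [-0.045, 0.999, 0.0], [-0.0, 0.0, -1.0]]
wrist_force: [1.9, 0.2, -0.4]
finger_gap: 0.0125
grip_force: 59.3
```

Call:
arm_command(delta_rot=[[0,0,0],[0,0,0],[0,0,0]], offset=[[0,-0.04,0],[0,-0.04,0],[0,-0.04,0]], hand=[1,1,1])

```text
time: 15.35
tool_pos: [0.4597, -0.1726, 0.0287]
tcp_rot: [[-0.999, -0.045, 0.0], [-0.045, 0.999, 0.0], [-0.0, 0.0, -1.0]]
wrist_force: [1.5, 0.1, -0.3]
finger_gap: 0.0122
grip_force: 59.3
```

Call:
arm_command(delta_rot=[[0,0,0],[0,0,0],[0,0,0],[0,0,0],[0,0,0]], offset=[[0,-0.03,0],[0,-0.03,0],[0,-0.03,0],[0,-0.03,0],[0,-0.03,0]], hand=[1,1,1,1,1])

```text
time: 15.77
tool_pos: [0.4599, -0.1771, 0.0287]
tcp_rot: [[-0.999, -0.045, 0.0], [-0.045, 0.999, -0.0], [-0.0, -0.0, -1.0]]
wrist_force: [0.8, -0.2, -0.6]
finger_gap: 0.0125
grip_force: 59.3
```

Call:
arm_command(delta_rot=[[0,0,0],[0,0,0],[0,0,0]], offset=[[0,-0.03,0],[0,-0.03,0],[0,-0.03,0]], hand=[1,1,1])

```text
time: 16.02
tool_pos: [0.46, -0.1797, 0.0287]
tcp_rot: [[-0.999, -0.045, -0.0], [-0.045, 0.999, 0.0], [0.0, 0.0, -1.0]]
wrist_force: [1.3, 2.4, -0.3]
finger_gap: 0.0122
grip_force: 59.3
```

Call:
arm_command(delta_rot=[[0,0,0],[0,0,0],[0,0,0]], offset=[[0,-0.03,0],[0,-0.03,0],[0,-0.03,0]], hand=[1,1,1])

```text
time: 16.27
tool_pos: [0.46, -0.182, 0.0287]
tcp_rot: [[-0.999, -0.045, -0.0], [-0.045, 0.999, 0.001], [0.0, 0.001, -1.0]]
wrist_force: [2.1, 4.8, 1.2]
finger_gap: 0.0123
grip_force: 59.5
```

Call:
arm_command(delta_rot=[[0,0,0],[0,0,0],[0,0,0]], offset=[[0,-0.03,0],[0,-0.03,0],[0,-0.03,0]], hand=[1,1,1])

```text
time: 16.52
tool_pos: [0.4601, -0.1847, 0.0287]
tcp_rot: [[-0.999, -0.045, -0.0], [-0.045, 0.999, 0.001], [0.0, 0.001, -1.0]]
wrist_force: [2.1, 4.5, 1.5]
finger_gap: 0.0124
grip_force: 59.5
```

Call:
arm_command(delta_rot=[[0,0,0],[0,0,0],[0,0,0]], offset=[[0,-0.03,0],[0,-0.03,0],[0,-0.03,0]], hand=[1,1,1])

```text
time: 16.77
tool_pos: [0.4603, -0.1877, 0.0287]
tcp_rot: [[-0.999, -0.045, -0.0], [-0.045, 0.999, 0.0], [0.0, 0.0, -1.0]]
wrist_force: [1.4, 3.1, -0.0]
finger_gap: 0.0119
grip_force: 59.4
```

Call:
arm_command(delta_rot=[[0,0,0],[0,0,0],[0,0,0]], offset=[[0,-0.03,0],[0,-0.03,0],[0,-0.03,0]], hand=[1,1,1])

```text
time: 17.02
tool_pos: [0.4605, -0.1909, 0.0287]
tcp_rot: [[-0.999, -0.045, 0.0], [-0.045, 0.999, -0.0], [-0.0, -0.001, -1.0]]
wrist_force: [0.9, 1.5, -0.2]
finger_gap: 0.012
grip_force: 59.3
```

Call:
arm_command(delta_rot=[[0,0,0],[0,0,0],[0,0,0]], offset=[[0,-0.03,0],[0,-0.03,0],[0,-0.03,0]], hand=[1,1,1])

```text
time: 17.27
tool_pos: [0.4607, -0.1937, 0.0287]
tcp_rot: [[-0.999, -0.045, 0.0], [-0.045, 0.999, -0.001], [-0.0, -0.001, -1.0]]
wrist_force: [1.3, -0.2, -0.8]
finger_gap: 0.0126
grip_force: 59.2
```

Call:
arm_command(delta_rot=[[0,0,0],[0,0,0]], offset=[[0,-0.03,0],[0,-0.03,0]], hand=[1,1])

```text
time: 17.43
tool_pos: [0.4608, -0.1954, 0.0287]
tcp_rot: [[-0.999, -0.045, 0.0], [-0.045, 0.999, -0.001], [-0.0, -0.001, -1.0]]
wrist_force: [1.1, -2.1, -0.9]
finger_gap: 0.0123
grip_force: 59.2
```

Call:
arm_command(delta_rot=[[0,0,0],[0,0,0]], offset=[[0,-0.03,0],[0,-0.02,0]], hand=[1,1])

```text
time: 17.6
tool_pos: [0.4608, -0.1969, 0.0287]
tcp_rot: [[-0.999, -0.045, 0.0], [-0.045, 0.999, -0.001], [-0.0, -0.001, -1.0]]
wrist_force: [0.7, -2.3, -1.2]
finger_gap: 0.0122
grip_force: 59.2
```

Call:
arm_command(delta_rot=[[0,0,0],[0,0,0],[0,0,0]], offset=[[0,-0.03,0],[0,-0.02,0],[0,-0.02,0]], hand=[1,1,1])

```text
time: 17.85
tool_pos: [0.4609, -0.1988, 0.0288]
tcp_rot: [[-0.999, -0.045, 0.0], [-0.045, 0.999, -0.0], [-0.0, -0.0, -1.0]]
wrist_force: [0.9, -1.9, -1.8]
finger_gap: 0.0121
grip_force: 59.2
```

Call:
arm_command(delta_rot=[[0,0,0],[0,0,0]], offset=[[0,-0.02,0],[0,-0.02,0]], hand=[1,1])

```text
time: 18.02
tool_pos: [0.4609, -0.1995, 0.0287]
tcp_rot: [[-0.999, -0.045, -0.0], [-0.045, 0.999, 0.001], [0.0, 0.001, -1.0]]
wrist_force: [0.6, 0.6, -0.5]
finger_gap: 0.0126
grip_force: 59.3
```

Call:
arm_command(delta_rot=[[0,0,0],[0,0,0]], offset=[[0,-0.02,0],[0,-0.02,0]], hand=[1,1])

```text
time: 18.18
tool_pos: [0.4609, -0.2007, 0.0287]
tcp_rot: [[-0.999, -0.045, -0.0], [-0.045, 0.999, 0.001], [0.0, 0.001, -1.0]]
wrist_force: [0.4, 0.7, -0.2]
finger_gap: 0.0126
grip_force: 59.3
```

Call:
arm_command(delta_rot=[[0,0,0],[0,0,0],[0,0,0],[0,0,0],[0,0,0]], offset=[[0,-0.02,0],[0,0,0],[0,0,0],[0,0,0],[0,0,0]], hand=[1,1,0.5,0.5,0.5])

```text
time: 18.6
tool_pos: [0.4609, -0.2017, 0.0287]
tcp_rot: [[-0.999, -0.045, -0.0], [-0.045, 0.999, -0.0], [0.0, -0.0, -1.0]]
wrist_force: [-0.9, 0.4, 0.1]
finger_gap: 0.0424
grip_force: 0.0
```

Call:
arm_command(delta_rot=[[0,0,0],[0,0,0],[0,0,0],[0,0,0],[0,0,0]], offset=[[0,0,0],[0,0,-0.3],[0,0,-0.6],[0,0,-1],[0,0,-1]], hand=[0.5,0.5,0.5,0.5,0.5])

```text
time: 19.02
tool_pos: [0.4605, -0.2013, 0.117]
tcp_rot: [[-0.999, -0.045, -0.001], [-0.045, 0.999, 0.001], [0.001, 0.001, -1.0]]
wrist_force: [0.5, -0.1, 0.2]
finger_gap: 0.0426
grip_force: 0.0
```

Call:
arm_command(delta_rot=[[0,0,0],[0,0,0],[0,0,0],[0,0,0],[0,0,0]], offset=[[0,0,-1],[0,0,-1],[0,0,-1],[0,0,-1],[0,0,0]], hand=[0.5,0.5,0.5,0.5,0.5])

```text
time: 19.43
tool_pos: [0.4625, -0.2027, 0.2421]
tcp_rot: [[-0.999, -0.045, 0.009], [-0.045, 0.999, -0.007], [-0.008, -0.007, -1.0]]
wrist_force: [-0.2, -0.5, 0.1]
finger_gap: 0.0428
grip_force: 0.0
```

Run:
```python
from h import *; from plan import *
np.set_printoptions(precision=4,suppress=True)
d=grab('wrist','wend.png'); s=sensors.observe(); print(s['time'],s['tool_pos'],s['wrist_force'],s['finger_gap'])
# predicted caddy at bar y=-.2013
psi=np.arctan2(-1,.0448); f=np.array([np.cos(psi),np.sin(psi)]); l=np.array([-f[1],f[0]]); B=np.array([.4609,-.2013]); O=B+.088*f
print(err(B,psi))
P=[[*(O+x/1e3*f+y/1e3*l),z/1e3] for x,y,z in((100,0,44),(68,48,52),(68,-48,52),(-68,48,52),(-68,-48,52),(-88,27,80),(-88,-27,80))]
px=w2pix(d,P); print(px.round(1))
g=d['img'].mean(2)
for i in(1,2,3,4):
    u,v=px[i].round().astype(int)
    if 25<u<615 and 25<v<455: print(i,[int(t) for t in g[v,u-25:u+26]])
hsv=cv2.cvtColor(d['img'],cv2.COLOR_BGR2HSV)
m=cv2.inRange(hsv,(15,70,90),(35,255,255)); n,_,st,c=cv2.connectedComponentsWithStats(m)
for k in range(1,n):
    if st[k,4]>150: print('brass?',st[k],c[k])
```

```text
19.4833 [ 0.4617 -0.2021  0.2391] [-0.8543  0.0441 -1.0964] 0.042600930022461465
{'lat': np.float64(-0.06457522994798717), 'dyaw': np.float64(0.0), 'cx': np.float64(-17.808911864925978), 'cy': np.float64(-0.06457522994801299), 'strike': np.float64(82.19108813507401)}
[[130.1 199.5]
 [165.3 249.3]
 [152.4 149.1]
 [304.5 249.6]
 [302.9 147.5]
 [325.4 238. ]
 [325.5 176.5]]
1 [56, 60, 58, 55, 59, 56, 58, 58, 62, 58, 57, 59, 56, 57, 58, 61, 52, 33, 32, 31, 32, 30, 87, 158, 159, 159, 157, 123, 53, 21, 25, 28, 33, 19, 19, 15, 8, 4, 19, 45, 45, 45, 46, 50, 48, 47, 49, 45, 44, 48, 60]
2 [174, 174, 174, 175, 169, 141, 131, 137, 121, 92, 109, 156, 171, 170, 172, 171, 115, 23, 18, 26, 28, 62, 128, 156, 159, 160, 161, 161, 94, 23, 26, 33, 30, 30, 28, 20, 15, 12, 14, 6, 17, 9, 20, 32, 33, 29, 29, 34, 36, 30, 33]
3 [58, 46, 52, 49, 51, 52, 51, 52, 54, 51, 49, 50, 54, 55, 52, 38, 25, 13, 19, 14, 8, 12, 69, 110, 122, 122, 147, 168, 137, 27, 28, 39, 34, 30, 31, 17, 43, 56, 52, 58, 56, 57, 56, 61, 59, 59, 52, 53, 59, 58, 55]
4 [19, 18, 20, 22, 13, 26, 4, 15, 20, 22, 15, 6, 20, 12, 19, 17, 15, 13, 22, 24, 26, 28, 75, 137, 164, 167, 168, 168, 163, 127, 27, 29, 27, 29, 31, 19, 34, 123, 166, 173, 170, 173, 172, 171, 173, 176, 177, 176, 175, 175, 175]
brass? [158 210  28  29 337] [171.9347 223.1365]
brass? [193 215  31  24 230] [212.6609 223.387 ]
```

Run:
```python
from station import env
print(env.hand_in())
```

```text
the job is handed in; nothing more can be done
None
```

I handed the job in with the caddy parked nose-first in the bay; no verdict came back. The ball strike was felt to snap past the rollers and the gripper is clear. The final picture puts the caddy where planned, with both weights on the deck, but I inferred that the castors trailed from the roll and did not see it.

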